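# Bring the right bar jar to the front and hold the carousel

## Robot

A 6-joint arm with a two-finger parallel gripper is mounted at the origin on the work surface. World frame = base frame: x ahead of the robot, y to its left, z up, the work surface at z = 0. Lengths are in m, angles in rad, forces in N, time in s.
With the tool pointing down it reaches from about 0.25 to 0.775 m from the base axis. Payload 4 kg.
Tool frame: the origin (TCP) lies on the centre line of the jaws, within the pads' length; the fingertips stand 8 mm ahead of it and the grasp point (between the pads) lies 11 mm behind it; y points along the fingers, x is the direction in which the jaws open and shut, and the axes are right-handed (so a half turn about y gives the same grasp; the last joint's range is limited). The gripper opens to 94 mm and grips with 3 to 60 N. Pads are 16 mm wide; open, the fingers measure 119 mm over their backs; the gripper's body (75 mm by 177 mm) begins 78 mm behind the grasp point.
Start: joints at [-1.307, 0.087, 1.371, -0, 1.684, -0.103], TCP at [0.197, -0.513, 0.214] pointing down, gripper open.
Joint ranges: [-3.1, 3.1], [-0.76, 2.03], [0.27, 2.55], [-1.08, 4.22], [0.17, 2.65], [-2.57, 2.57]. Speed limits (rad/s): [2.79, 2.79, 3.14, 3.14, 3.14, 3.14].

## Interface

Orientations are given as [roll, pitch, yaw] about the fixed x, y, z axes, in that order (R = Rz(yaw) Ry(pitch) Rx(roll)).
In Python, from bench import robot gives the robot as it stands.
- The arm moves only by the tool step_arm, never from a script. Its argument "commands" is a list of rows, each an object with "xyz": the shift along the world's x, y, z in m, a list of three; "twist": the turn, a rotation vector about the world's x, y, z in degrees, a list of three. In form: [{"xyz": [tx, ty, tz], "twist": [ax, ay, az]}, ...]. A call has 1 to 12 rows; each row is the pose to reach, as a shift and turn from the pose commanded when the call began; what a row does not reach only later rows make up. A row lasts 1/12 s, in which the tool goes at most 41.7 mm and 7.16 degrees, less where a joint would pass 70% of its speed; a pose out of reach is approached as far as the arm can. A call with a gripper value outside its range is refused whole. "fingers" is the closure in counts, from 0 (fully open) to 255 (shut), set as the call begins (left out, the last holds). The fingers move at their own pace and stop on an object; the grip force is fixed at half the most. Time passes only in rows, so rows that repeat a pose let the fingers close. It gives the time, the measured TCP pose, the force and the opening at its end, in the units of the state.
- robot.get_obs(): the state, without advancing time (a new reading comes with each control period).
- robot.snapshot(name): name is "scene" or "top" or "wrist"; returns (picture, depth): 420x560x3 uint8, red, green, blue; 420x560 float32, m along the optical axis (not along the pixel's ray), 0 where there is no reading.
- robot.camera_info(name): a dict with "fx", "fy", "cx", "cy" (pixels), "R" (3x3) and "t" (3): a world point X has camera coordinates R X + t. Camera axes: x right, y down, z forward; pixel columns grow to the right and rows downward; lengths in m; the calibration is good to about 2 mm. A picture is of the moment at which its call begins: read the wrist's pose just before it. camera_info takes no time and is no camera call; for the wrist camera it gives the pose at the moment of the call.
- robot.close_job(): hands the job in, once; it reports no verdict.
The state is a dict: "time": time; "joint_positions": joint angles; "qvel": joint speeds; "joint_torque": joint torques, N m; "tool_pos": TCP position; "ee_rot": TCP orientation; "wrist_force": force on the tool from outside, world axes, zero at the start; "wrist_torque": the same for the moment, N m; "width": finger opening in m.
Only numpy, scipy, OpenCV 4.12 (cv2) and the standard library are available. Lean on these libraries where they do the work, as an engineer would, in place of code of your own. Each camera call takes 0.05 s, during which the arm holds its last target.

## Task

See which glass is waiting on the black rubber bar mat: for the tall glass turn the carousel, by the bar handle on its post, until the tall round jar of stirrers faces front, lined up with the pointer on the carousel's base; for the low glass bring the squat lidded jar there instead. Finish while holding: keep the carousel firmly gripped so that it stays still with that jar at the pointer. Leave the two glasses, the jigger, the shaker and the mug where they stand.

Things in the scene. Friction and masses are not known exactly. Their poses are not given: they have to be found in the camera images.
- carousel_base: Base of the carousel, a dark steel disc 200 mm across, 16 mm high, fixed to the counter. Origin on the vertical turning axis at counter height. A flat dark steel pointer, 26 mm wide and 12 mm high, sticks out from under the platter along the base's own -x axis: that is the front
- pointer_tip (a point): Tip of the pointer on the carousel's base, 12 mm above the counter, 183 mm in front of the turning axis; it does not turn with the platter
- platter: Platter, a round wooden board 260 mm across, top 36 mm above the counter; origin on the axis, at its underside. Turns either way without stops, friction about 0.05 N m, stays where left. Fixed on it a quarter turn apart, 85 mm from the axis: tall jar, square steel napkin box (58 mm wide, 120 mm above counter), squat jar (across from the tall jar), wooden grinder (48 mm wide, 129 mm above counter)
- handle (a point): Centre of the dark wooden bar handle of the carousel, 70 mm long (own x axis), 16 mm thick (own y axis), 34 mm tall (own z axis, vertical), on the turning axis, 200 mm above the counter, on a 16 mm thick steel post. It is fixed to the platter and turns with it. Above it is free space; below it everything but the post ends 20 mm or more under the bar
- tall_jar (a point): Point at the centre of the underside of the tall jar, on the platter's top: open round steel jar, 60 mm across, 100 mm tall, with thin wooden stirrers standing out of it, up to 161 mm above the counter; fixed to the platter and turns with it
- squat_jar (a point): Point at the centre of the underside of the squat jar, on the platter's top: round steel jar 76 mm across with a lid, 55 mm tall, and a 16 mm wide lid knob 14 mm taller; fixed to the platter and turns with it
- bar_mat: Black ribbed rubber bar mat, 200 x 200 mm, 6 mm thick, fixed to the counter to the left or the right of the carousel. Origin at the centre of its underside. One of the two glasses stands on it, and a small steel jigger 40 mm wide and 70 mm tall
- tall_glass: Tall clear drinking glass, mouth 68 mm across, 150 mm tall, origin at the centre of its underside. Stands either on the bar mat or on a dark wooden board (200 x 200 x 6 mm) on the other side of the carousel
- low_glass: Low clear tumbler, mouth 82 mm across, 80 mm tall, origin at the centre of its underside. Stands on the mat if the tall glass stands on the board, and the other way round
- jigger: Steel hourglass-shaped measure, 42 mm wide, 70 mm tall, standing on the mat; origin under its centre. Bystander
- shaker: Steel cocktail shaker, 88 mm wide, 200 mm tall, behind the carousel on the right; origin under its centre. Bystander
- mug: White ceramic mug, 82 mm wide, 95 mm tall, behind the carousel on the left; origin under its centre. Bystander
There are look-alikes about, which are no part of the job. Leave any blue look-alike of the tall_glass alone. What is shaped like the low_glass but red is not meant.

How it is judged:
At the end, for the whole second after the job is handed in: The jar matching the glass on the mat (tall: tall jar, low: squat jar) is on the pointer side, centre within 12 mm sideways of the pointer line; fingers press on the turning part with over 4 N; carousel slower than 0.1 rad/s; glasses and bystanders within 30 mm of their start (((horizontal distance between tall_glass and bar_mat below 0.12 m and x of tall_jar in the frame of carousel_base below 0 m and y of tall_jar in the frame of carousel_base between -0.012 and 0.012 m) or (horizontal distance between low_glass and bar_mat below 0.12 m and x of squat_jar in the frame of carousel_base below 0 m and y of squat_jar in the frame of carousel_base between -0.012 and 0.012 m)) and contact force between the fingers and platter above 4 N and angular speed of platter below 0.1 rad/s and distance of each of tall_glass, low_glass, shaker, mug, jigger from where it was at the start of the episode below 0.03 m); the arm keeps its last pose, push and grip.
It fails at once if a glass is moved more than 30 mm or tipped over (distance of any of tall_glass, low_glass from where it was at the start of the episode above 0.03 m or angle between any of tall_glass, low_glass's own z axis and vertical above 0.5 rad).
It fails at once if a bystander is moved more than 30 mm or tipped over (distance of any of shaker, mug, jigger from where it was at the start of the episode above 0.03 m or angle between any of shaker, mug, jigger's own z axis and vertical above 0.5 rad).
It also fails if it takes over 45 s, if anything falls off the work surface, if the arm or the gripper's body presses on something with over 40 N, if the wrist force passes 120 N, or if a joint passes its speed limit or range.

## Working session

There is one attempt and no reset: what is moved stays moved. The work goes in short steps, Python scripts to look and compute and a tool call to move; the robot and the scene stay as the last step left them, time stands still between calls to the robot, and variables do not carry over. Pictures are saved under pics/ and viewed, and the job is handed in when it is done.

Besides the shell and the picture viewer there is one more tool, called as name(argument=value, ...), one argument or row to a line, values as JSON. step_arm: Moves the arm, as the interface text tells. Its arguments: {"type":"object","properties":{"commands":{"type":"array"},"fingers":{"type":"number"}},"required":["commands"]}

```bash
mkdir -p pics; ls; python3 - <<'E'
from bench import robot
import cv2,numpy as np
for n in ("scene","top"):
    p,d=robot.snapshot(n); cv2.imwrite(f"pics/{n}0.png",p[:,:,::-1]); np.save(f"{n}d.npy",d); np.save(f"{n}p.npy",p)
    print(n,robot.camera_info(n))
print(robot.get_obs())
E
```

```text
pics
scene {'fx': 487.61087052061976, 'fy': 487.61087052061976, 'cx': 281.6516097274155, 'cy': 211.12768844255925, 'R': array([[-0.22601579,  0.97412031, -0.00254506],
       [ 0.74157714,  0.17036573, -0.64887508],
       [-0.6316488 , -0.14854337, -0.7608907 ]]), 't': array([ 0.12332722, -0.29804084,  1.69529574])}
top {'fx': 476.84225861405326, 'fy': 476.84225861405326, 'cx': 271.18841365103924, 'cy': 213.781565440971, 'R': array([[-0.01654246, -0.99982015,  0.00927436],
       [-0.99865943,  0.01606682, -0.04920579],
       [ 0.04904793, -0.01007591, -0.9987456 ]]), 't': array([-0.02367458,  0.49009272,  1.66014097])}
{'time': 0.1, 'joint_positions': array([-1.30712555e+00,  8.78350454e-02,  1.37209269e+00, -1.10846688e-05,
        1.68357075e+00, -1.03112788e-01]), 'qvel': array([-2.30557260e-03, -1.03219857e-03, -3.10789409e-03,  9.20890631e-05,
       -1.69207440e-03,  1.77290197e-03]), 'joint_torque': array([ 3.12455719e-03, -3.41252589e+01, -3.03300869e+01,  7.21093384e-02,
        3.04770016e-02, -1.11307274e-04]), 'tool_pos': array([ 0.19710043, -0.51296594,  0.21245165]), 'ee_rot': array([-1.57061112,  0.00189684, -1.20401382]), 'wrist_force': array([-0.32530499,  0.92762104, -0.92646658]), 'wrist_torque': array([0.04268433, 0.02879732, 0.00221077]), 'width': 0.0939070028283147}
```

View pics/scene0.png

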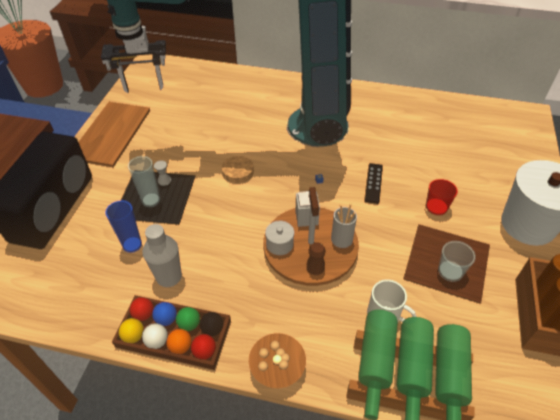

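View pics/top0.png

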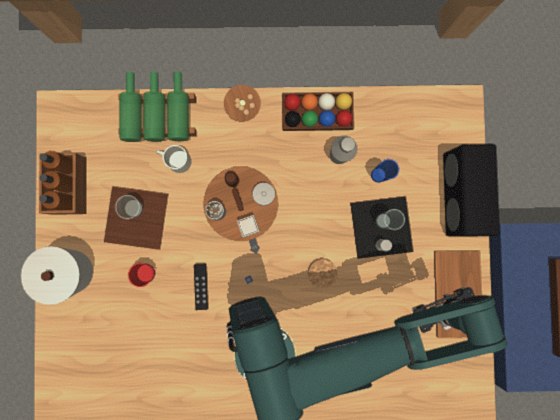

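The tall clear glass (scene 145,185) and the jigger are on the black mat, and the low tumbler is on the brown board. So the tall jar (top view 214,210) has to go to the pointer (254,245). I'll zoom in next.

```bash
python3 - <<'E'
import cv2,numpy as np
p=np.load("topp.npy")[150:270,190:310,::-1]; cv2.imwrite("pics/topz.png",cv2.resize(p,None,fx=5,fy=5,interpolation=cv2.INTER_CUBIC))
p=np.load("scenep.npy")[165:295,245:375,::-1]; cv2.imwrite("pics/scz.png",cv2.resize(p,None,fx=4.5,fy=4.5,interpolation=cv2.INTER_CUBIC))
E
```

```text
(no output)
```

View pics/topz.png

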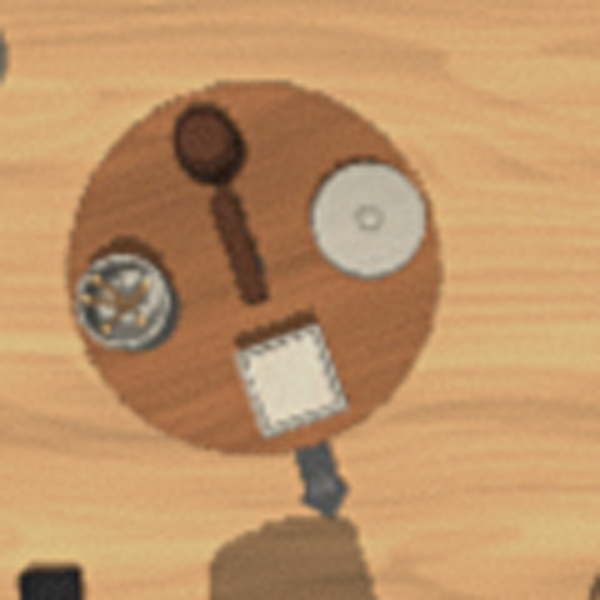

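View pics/scz.png

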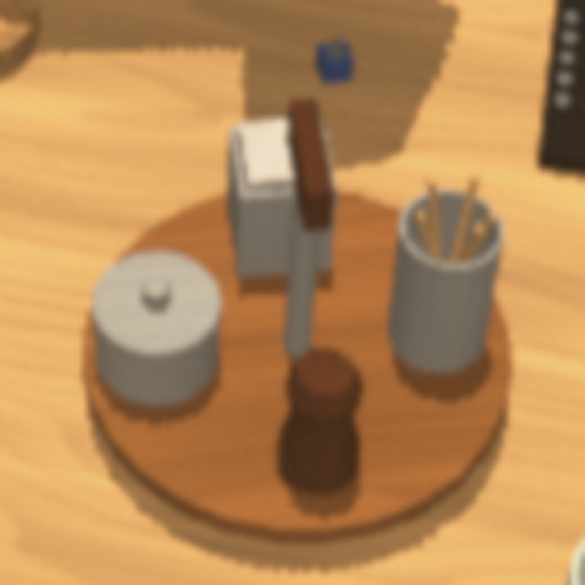

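```bash
cat > h.py <<'E'
import numpy as np
def ray(ci,u,v,z):
    R,t=np.array(ci["R"]),np.array(ci["t"]); c=-R.T@t
    d=R.T@np.array([(u-ci["cx"])/ci["fx"],(v-ci["cy"])/ci["fy"],1]); return c+d*(z-c[2])/d[2]
E
python3 - <<'E'
from bench import robot
from h import *
import cv2
ci=robot.camera_info("top"); p=np.load("topp.npy"); 
hsv=cv2.cvtColor(p,cv2.COLOR_RGB2HSV); print(hsv[210,230],hsv[155,230],hsv[225,215])
z=lambda u,v,h:ray(ci,(u+.5)/5-.5+190,(v+.5)/5-.5+150,h)[:2]
# platter: edge points in zoom
sub=cv2.resize(p[150:270,190:310],None,fx=5,fy=5,interpolation=cv2.INTER_CUBIC)
h=cv2.cvtColor(sub,cv2.COLOR_RGB2HSV)
m=((sub[:,:,2]<95)&(h[:,:,1]>110)&(sub[:,:,0]>110)).astype(np.uint8)
m=cv2.morphologyEx(m,cv2.MORPH_OPEN,np.ones((9,9)))
cs,_=cv2.findContours(m,cv2.RETR_EXTERNAL,cv2.CHAIN_APPROX_NONE); c=max(cs,key=cv2.contourArea)
hull=cv2.convexHull(c); (cx,cy),ax,an=cv2.fitEllipse(hull); print("platter px",cx,cy,ax)
C=z(cx,cy,.036); print("centre",C)
def pol(n,u,v,hh):
    q=z(u,v,hh)-C; print(n,z(u,v,hh).round(4),"r",np.hypot(*q).round(4),"ang",np.degrees(np.arctan2(q[1],q[0])).round(1))
pol("tip",329,516,.012);pol("tip body",314,452,.012)
pol("tall",126,302,.136);pol("squat",369,220,.091);pol("knob",369,217,.105);pol("nap",292,381,.12);pol("grind",208,140,.129)
a=z(226,193,.217);b=z(256,300,.217);print("handle",a,b,(a+b)/2,np.linalg.norm(a-b),np.degrees(np.arctan2(*(a-b)[::-1])))
E
```

```text
[ 12 142 156] [ 15 121 200] [ 12 148 167]
platter px 253.26364135742188 268.6285705566406 (375.7791748046875, 377.3999328613281)
centre [0.52639493 0.07496185]
tip [0.3541 0.0257] r 0.1792 ang -164.0
tip body [0.3989 0.0355] r 0.1334 ang -162.8
tall [0.4988 0.1523] r 0.0821 ang 109.6
squat [ 0.5538 -0.0059] r 0.0854 ang -71.3
knob [ 0.5545 -0.006 ] r 0.0857 ang -70.8
nap [0.4462 0.046 ] r 0.0853 ang -160.2
grind [0.6045 0.0984] r 0.0815 ang 16.7
handle [0.56033846 0.08126662] [0.49396473 0.06366761] [0.5271516  0.07246711] 0.06866728816266576 14.850269751360711
```

step_arm(
  commands=[
    {"xyz":[0,0,0.04],"twist":[0,0,0]},
    {"xyz":[0,0,0.08],"twist":[0,0,0]},
    {"xyz":[0,0,0.12],"twist":[0,0,0]},
    {"xyz":[0.015,0.03,0.12],"twist":[0,0,-2]},
    {"xyz":[0.03,0.065,0.12],"twist":[0,0,-4]},
    {"xyz":[0.05,0.1,0.12],"twist":[0,0,-4]},
    {"xyz":[0.07,0.135,0.12],"twist":[0,0,-4]},
    {"xyz":[0.09,0.17,0.12],"twist":[0,0,-4]},
    {"xyz":[0.11,0.205,0.12],"twist":[0,0,-4]},
    {"xyz":[0.13,0.24,0.12],"twist":[0,0,-4]},
    {"xyz":[0.15,0.275,0.12],"twist":[0,0,-4]},
    {"xyz":[0.165,0.3,0.12],"twist":[0,0,-4]},
  ],
  fingers=0,
)

```text
time: 1.1
tool_pos: [0.3629, -0.2106, 0.3334]
ee_rot: [-1.57, 0.001, -1.272]
wrist_force: [1.1, -0.9, 0.6]
width: 0.094
```

step_arm(
  commands=[
    {"xyz":[0.015,0.03,0],"twist":[0,0,0]},
    {"xyz":[0.03,0.06,0],"twist":[0,0,0]},
    {"xyz":[0.045,0.09,0],"twist":[0,0,0]},
    {"xyz":[0.06,0.12,0],"twist":[0,0,0]},
    {"xyz":[0.075,0.15,0],"twist":[0,0,0]},
    {"xyz":[0.09,0.18,0],"twist":[0,0,0]},
    {"xyz":[0.11,0.21,0],"twist":[0,0,0]},
    {"xyz":[0.13,0.24,0],"twist":[0,0,0]},
    {"xyz":[0.15,0.27,0],"twist":[0,0,0]},
    {"xyz":[0.165,0.287,0],"twist":[0,0,0]},
    {"xyz":[0.165,0.287,0],"twist":[0,0,0]},
    {"xyz":[0.165,0.287,0],"twist":[0,0,0]},
  ],
)

```text
time: 2.1
tool_pos: [0.5273, 0.0743, 0.3321]
ee_rot: [-1.574, 0.0, -1.272]
wrist_force: [-0.2, 0.1, 0.7]
width: 0.094
```

```bash
python3 - <<'E'
from bench import robot
import cv2,numpy as np
o=robot.get_obs();print({k:np.round(v,4) for k,v in o.items()})
ci=robot.camera_info("wrist");np.save("wci.npy",ci,allow_pickle=True);print(ci)
p,d=robot.snapshot("wrist"); cv2.imwrite("pics/wrist1.png",p[:,:,::-1]); np.save("wd.npy",d)
E
```

```text
{'time': np.float64(2.1), 'joint_positions': array([ 3.3800e-02,  5.8100e-02,  1.1684e+00, -5.0000e-04,  1.9181e+00,
        1.3055e+00]), 'qvel': array([-0.0331, -0.0347,  0.0113, -0.0062,  0.0072, -0.0031]), 'joint_torque': array([ 8.04000e-01, -3.18849e+01, -3.02454e+01,  1.39600e-01,
       -1.40800e-01,  2.69000e-02]), 'tool_pos': array([0.5273, 0.0743, 0.3321]), 'ee_rot': array([-1.5738e+00,  3.0000e-04, -1.2719e+00]), 'wrist_force': array([-0.2027,  0.0971,  0.6748]), 'wrist_torque': array([-0.0336,  0.0012, -0.0064]), 'width': np.float64(0.094)}
{'fx': 347.6079383689908, 'fy': 347.6079383689908, 'cx': 280.97188561689734, 'cy': 212.6273074687835, 'R': array([[ 0.29535011, -0.95538832, -0.00121159],
       [-0.91935419, -0.28455502,  0.27169159],
       [-0.25991573, -0.07913026, -0.96238361]]), 't': array([-0.08471896,  0.4444486 ,  0.64808536])}
```

View pics/wrist1.png

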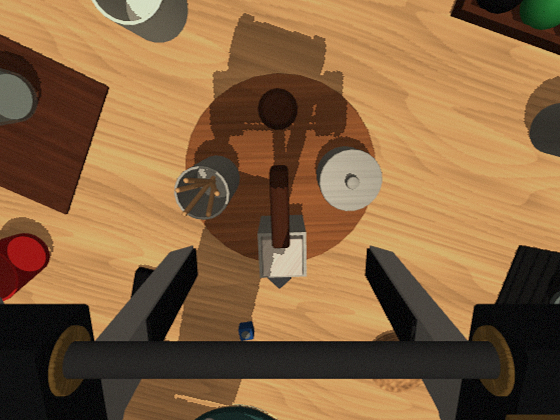

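The wrist view shows the handle between the open fingers, with its top face running from about (279,167) to (281,247). I'll check that against the world frame.

```bash
python3 - <<'E'
from h import *
import cv2
ci=np.load("wci.npy",allow_pickle=True).item();d=np.load("wd.npy")
m=((d>0.30)&(d<0.46)).astype(np.uint8);m[245:,:]=0 if False else m[245:,:]
n,l,s,c=cv2.connectedComponentsWithStats(m)
for i in range(1,n):
    if s[i][4]>60: print(s[i],c[i].round(1))
P=[]
R,t=ci["R"],ci["t"]
for v in range(150,255):
    for u in range(262,300):
        if d[v,u]>0:
            x=R.T@(np.array([(u-ci["cx"])/ci["fx"]*d[v,u],(v-ci["cy"])/ci["fy"]*d[v,u],d[v,u]])-t)
            if .209<x[2]<.225:P.append(x)
P=np.array(P);print(len(P),P.mean(0));r=cv2.minAreaRect((P[:,:2]*1000).astype(np.float32));print(r)
E
```

```text
[    0     0   560    65 25635] [275.8  22.8]
[   0   68   32   58 1407] [13.  96.8]
[  188    73   194   138 13084] [296.9 130.7]
[542 104  18  53 663] [552.3 129.7]
[ 174  156   64   64 2635] [204.9 187.9]
[ 257  220   49   58 2619] [281.5 249. ]
[  0 249  15  20  78] [  6.  258.1]
1453 [0.52802081 0.07615445 0.21633289]
((526.5269775390625, 75.67713165283203), (69.25531005859375, 16.016197204589844), 18.936246871948242)
```

step_arm(
  commands=[
    {"xyz":[-0.001,0.001,-0.02],"twist":[0,0,1.8]},
    {"xyz":[-0.001,0.001,-0.045],"twist":[0,0,1.8]},
    {"xyz":[-0.001,0.001,-0.07],"twist":[0,0,1.8]},
    {"xyz":[-0.001,0.001,-0.095],"twist":[0,0,1.8]},
    {"xyz":[-0.001,0.001,-0.12],"twist":[0,0,1.8]},
    {"xyz":[-0.001,0.001,-0.135],"twist":[0,0,1.8]},
    {"xyz":[-0.001,0.001,-0.142],"twist":[0,0,1.8]},
    {"xyz":[-0.001,0.001,-0.142],"twist":[0,0,1.8]},
    {"xyz":[-0.001,0.001,-0.142],"twist":[0,0,1.8]},
  ],
)

```text
time: 2.9
tool_pos: [0.5263, 0.0738, 0.1925]
ee_rot: [-1.57, -0.001, -1.244]
wrist_force: [0.0, -0.1, -0.4]
width: 0.094
```

step_arm(
  commands=[
    {"xyz":[0,0,0],"twist":[0,0,0]},
    {"xyz":[0,0,0],"twist":[0,0,0]},
    {"xyz":[0,0,0],"twist":[0,0,0]},
    {"xyz":[0,0,0],"twist":[0,0,0]},
    {"xyz":[0,0,0],"twist":[0,0,0]},
    {"xyz":[0,0,0],"twist":[0,0,0]},
    {"xyz":[0,0,0],"twist":[0,0,0]},
    {"xyz":[0,0,0],"twist":[0,0,0]},
    {"xyz":[0,0,0],"twist":[0,0,0]},
    {"xyz":[0,0,0],"twist":[0,0,0]},
    {"xyz":[0,0,0],"twist":[0,0,0]},
    {"xyz":[0,0,0],"twist":[0,0,0]},
  ],
  fingers=255,
)

```text
time: 3.9
tool_pos: [0.5262, 0.0746, 0.1915]
ee_rot: [-1.571, 0.0, -1.242]
wrist_force: [-0.3, 0.3, 0.2]
width: 0.0175
```

step_arm(
  commands=[
    {"xyz":[0,0,0],"twist":[0,0,2]},
    {"xyz":[0,0,0],"twist":[0,0,5]},
    {"xyz":[0,0,0],"twist":[0,0,9]},
    {"xyz":[0,0,0],"twist":[0,0,13]},
    {"xyz":[0,0,0],"twist":[0,0,17]},
    {"xyz":[0,0,0],"twist":[0,0,21]},
    {"xyz":[0,0,0],"twist":[0,0,25]},
    {"xyz":[0,0,0],"twist":[0,0,29]},
    {"xyz":[0,0,0],"twist":[0,0,33]},
    {"xyz":[0,0,0],"twist":[0,0,37]},
    {"xyz":[0,0,0],"twist":[0,0,41]},
    {"xyz":[0,0,0],"twist":[0,0,44]},
  ],
)

```text
time: 4.9
tool_pos: [0.5263, 0.075, 0.1915]
ee_rot: [-1.57, 0.0, -0.471]
wrist_force: [-1.2, 1.6, 0.1]
width: 0.0157
```

step_arm(
  commands=[
    {"xyz":[0,0,0],"twist":[0,0,4]},
    {"xyz":[0,0,0],"twist":[0,0,8]},
    {"xyz":[0,0,0],"twist":[0,0,12]},
    {"xyz":[0,0,0],"twist":[0,0,16]},
    {"xyz":[0,0,0],"twist":[0,0,20]},
    {"xyz":[0,0,0],"twist":[0,0,24]},
    {"xyz":[0,0,0],"twist":[0,0,28]},
    {"xyz":[0,0,0],"twist":[0,0,32]},
    {"xyz":[0,0,0],"twist":[0,0,36]},
    {"xyz":[0,0,0],"twist":[0,0,40]},
    {"xyz":[0,0,0],"twist":[0,0,42]},
    {"xyz":[0,0,0],"twist":[0,0,43.5]},
  ],
)

```text
time: 5.9
tool_pos: [0.5268, 0.0749, 0.1915]
ee_rot: [-1.57, -0.001, 0.287]
wrist_force: [2.2, 1.6, 0.2]
width: 0.0159
```

step_arm(
  commands=[
    {"xyz":[0,0,0],"twist":[0,0,0]},
    {"xyz":[0,0,0],"twist":[0,0,0]},
    {"xyz":[0,0,0],"twist":[0,0,0]},
    {"xyz":[0,0,0],"twist":[0,0,0]},
  ],
)

```text
time: 6.23
tool_pos: [0.5268, 0.075, 0.1915]
ee_rot: [-1.57, -0.001, 0.285]
wrist_force: [4.1, 2.2, -1.9]
width: 0.016
```

```bash
python3 - <<'E'
from bench import robot
import cv2,numpy as np
o=robot.get_obs();print({k:np.round(v,4) for k,v in o.items()})
ci=robot.camera_info("wrist");np.save("wci.npy",ci,allow_pickle=True)
for n in("wrist","top","scene"):
    p,d=robot.snapshot(n); cv2.imwrite(f"pics/{n}2.png",p[:,:,::-1]); np.save(n+"d2.npy",d);np.save(n+"p2.npy",p)
p=np.load("scenep2.npy")[165:295,245:375,::-1]; cv2.imwrite("pics/scz2.png",cv2.resize(p,None,fx=4.5,fy=4.5,interpolation=cv2.INTER_CUBIC))
E
```

```text
{'time': np.float64(6.2333), 'joint_positions': array([ 3.4300e-02,  5.1600e-02,  1.4520e+00,  8.0000e-04,  1.6367e+00,
       -2.5030e-01]), 'qvel': array([-0.0018,  0.0017,  0.0004,  0.0005,  0.0012, -0.0011]), 'joint_torque': array([-1.02750e+00, -3.37172e+01, -2.95464e+01, -5.45100e-01,
        1.11330e+00,  9.30000e-03]), 'tool_pos': array([0.5268, 0.075 , 0.1915]), 'ee_rot': array([-1.5704e+00, -1.4000e-03,  2.8470e-01]), 'wrist_force': array([ 4.1259,  2.1966, -1.8818]), 'wrist_torque': array([ 0.2694, -0.5288,  0.0392]), 'width': np.float64(0.016)}
```

View pics/wrist2.png

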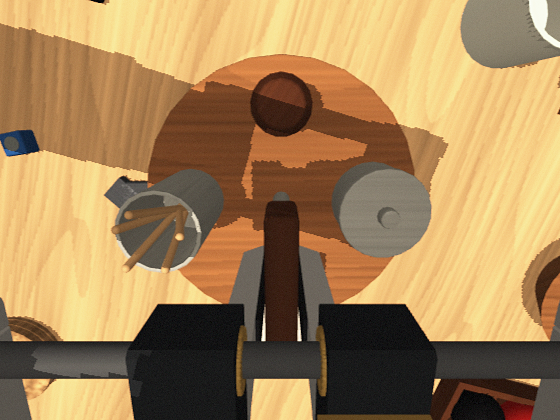

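View pics/top2.png

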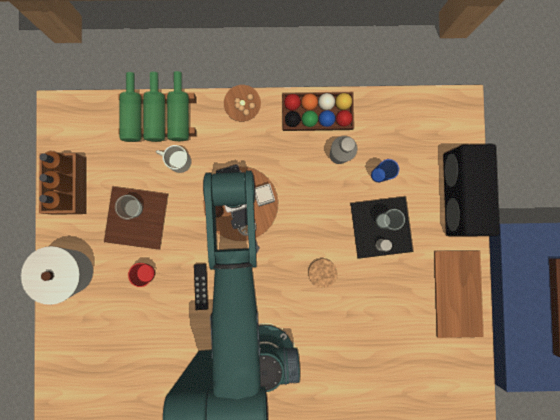

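View pics/scz2.png

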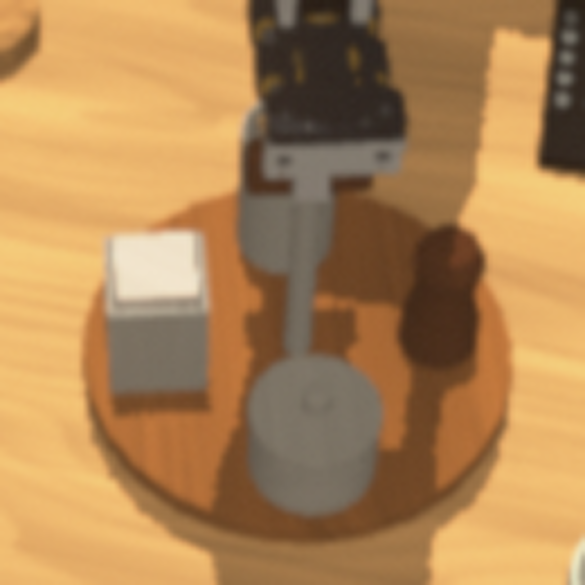

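In the wrist view the tall jar's rim (about 159,232) sits over the pointer, whose visible end is near (120,190). Next I'll measure the alignment in numbers.

```bash
python3 - <<'E'
from bench import robot
from h import *
import cv2
ci=np.load("wci.npy",allow_pickle=True).item();C=np.array([.5265,.0755])
def pol(n,u,v,h):
    X=ray(ci,u,v,h)[:2];q=X-C;print(n,X.round(4),np.hypot(*q).round(4),np.degrees(np.arctan2(q[1],q[0])).round(1)%360)
pol("tall rim",158.5,232,.136);pol("knob",388.5,217,.105);pol("grind",281,103,.129);pol("tip?",105,192,.012)
ci=robot.camera_info("scene")
for n,u,v,h in (("knob",318,395,.105),("grind",451,252,.129),):
    pol(n,(u+.5)/4.5-.5+245,(v+.5)/4.5-.5+165,h)
p=np.load("wristp2.npy")[150:260,80:240,::-1];cv2.imwrite("pics/wz.png",cv2.resize(p,None,fx=5,fy=5,interpolation=cv2.INTER_CUBIC))
E
```

```text
tall rim [0.4453 0.0521] 0.0845 196.1
knob [0.6052 0.1008] 0.0826 17.8
grind [0.5021 0.1571] 0.0852 106.6
tip? [0.352  0.0262] 0.1813 195.8
knob [0.6093 0.1011] 0.0866 17.2
grind [0.5111 0.1587] 0.0846 100.5
```

View pics/wz.png

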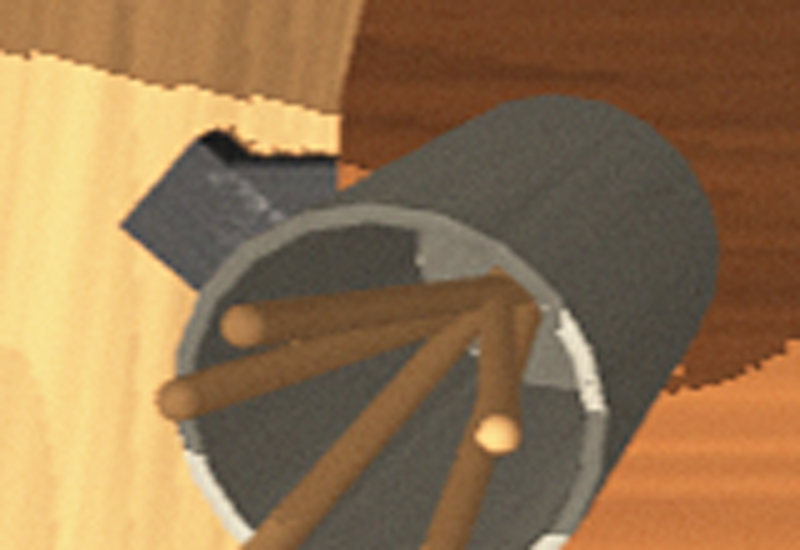

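```bash
python3 - <<'E'
from bench import robot
o=robot.get_obs();print(o["time"],o["width"],o["wrist_force"],o["ee_rot"])
print(robot.close_job())
E
```

```text
6.3833 0.015747178568679708 [ 4.40880053  2.18544988 -1.57581226] [-1.57039326e+00 -1.45818087e-03  2.84749445e-01]
the job is handed in; nothing more can be done
None
```

The tall clear glass was on the bar mat, so I gripped the bar handle and turned the carousel about 87.5° counter-clockwise to bring the tall jar to the pointer. I handed the job in at 6.4 s with the grip still closed.

**Alignment:** The wrist camera puts the tall jar at 196.1° and the pointer tip at 195.8°, which is under about 2 mm sideways against the 12 mm allowed. The knob of the squat jar opposite read 17.8° in the wrist view and 17.2° in the scene view, against an expected 16°, so the gap could be up to about 3 mm.

**Grip and stillness:** The fingers are closed on the bar at 15.7 mm, close to its 16 mm thickness. The grip is fixed at half the maximum, about 30 N. The arm was practically still, with about 5 N of residual wrist force. I did not measure the contact force on the handle directly.

**Other objects:** In the top view both glasses, the jigger, the shaker and the mug look unmoved. I compared them by eye and did not measure them.

**One disagreement:** A rough scene-view reading of the grinder gave 100.5° against 106.6° from the wrist view. I put this down to picking a highlight on its rounded top and did not act on it.

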